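# Rack the fixture pins chamfer first by feel

## Robot

A 7-joint arm with a two-finger parallel gripper is mounted at the origin on the work surface. World frame = base frame: x ahead of the robot, y to its left, z up, the work surface at z = 0. Lengths are in m, angles in rad, forces in N, time in s.
With the tool pointing down it reaches from about 0.425 to 0.925 m from the base axis. Payload 6.8 kg.
Tool frame: the origin (TCP) lies at the very end of the fingers, on their centre line; the grasp point (between the pads) lies grasp_offset behind it (grasp_offset is the distance from the TCP to the grasp point, in m); z points along the fingers, y is the direction in which the jaws open and shut (so a half turn about z gives the same grasp; the last joint's range is limited). The gripper opens to 85 mm and grips with 20 to 120 N. Pads are 22 mm wide; open, the fingers measure 114 mm over their backs; the gripper's body (76 mm by 85 mm) begins 54 mm behind the grasp point. The pads swing forward as they close: fully open they stand 13 mm farther back than shut.
Start: joints at [-1.347, 0.477, 0.022, 1.555, -0.011, 1.109, -0.083], TCP at [0.22, 0.638, 0.231] pointing down, gripper open.
Joint ranges: [-2.96, 2.96], [-0.34, 2.1], [-1.41, 1.46], [0.24, 2.44], [-1.37, 4.51], [0.17, 1.92], [-2.96, 2.96]. Speed limits (rad/s): [2.39, 2.39, 3.14, 3.14, 3.14, 3.14, 3.14].

## Interface

Orientations are given as a unit quaternion [w, x, y, z].
In Python, from station import * gives the robot as it stands.
- The arm moves only by the shell command python3 -m handwheel 'ROWS' [FORCE]. ROWS is JSON, one flat list of numbers, 7 for each row, row after row: the shift along the world's x, y, z in cm, then the turn, a rotation vector about the world's x, y, z in degrees, then the opening, from 0 (shut) to 1 (fully open). In form: [tx, ty, tz, ax, ay, az, fingers, tx, ty, tz, ax, ay, az, fingers, ...]. A call has 1 to 8 rows; each row is the pose to reach, as a shift and turn from the pose measured when the call began; what a row does not reach only later rows make up. A row lasts 1/12 s, in which the tool goes at most 41.7 mm and 7.16 degrees, less where a joint would pass 70% of its speed; a pose out of reach is approached as far as the arm can. A call with a gripper value outside its range is refused whole. The fingers move at their own pace and stop on an object; FORCE is the grip in N (left out, the last holds). Time passes only in rows, so rows that repeat a pose let the fingers close. It gives the time, the measured TCP pose, the force and the opening at its end, in the units of the state.
- get_obs(): the state, without advancing time (a new reading comes with each control period).
- read_camera(name): name is "scene" or "top" or "wrist"; returns the picture (480x640x3 uint8, red, green, blue); there is no depth.
- camera_info(name): a dict with "fx", "fy", "cx", "cy" (pixels), "R" (3x3) and "t" (3): a world point X has camera coordinates R X + t; the wrist camera has in their place "mount" (4x4, takes a point from camera to tool coordinates, whose origin is the TCP and whose axes are the flange's). Camera axes: x right, y down, z forward; pixel columns grow to the right and rows downward; lengths in m; the calibration is good to about 2 mm. A picture is of the moment at which its call begins: read the wrist's pose just before it. camera_info takes no time and is no camera call.
- hand_in(): hands the job in, once; it reports no verdict.
The state is a dict: "t": time; "q": joint angles; "joint_vel": joint speeds; "joint_torque": joint torques, N m; "eef_pos": TCP position; "tool_rot": TCP orientation; "contact_force": force on the tool from outside, world axes, zero at the start; "torque": the same for the moment, N m; "gripper_width": opening from 0.0 (shut) to 1.0 (fully open).
Only numpy, scipy, OpenCV 4.12 (cv2) and the standard library are available. Lean on these libraries where they do the work, as an engineer would, in place of code of your own. Each camera call takes 0.05 s, during which the arm holds its last target. There are 200 camera calls.

## Task

Each of the two fixture pins in the stock stand has one chamfered and one square end. Take one pin, gently press one of its ends into the gauge bore to feel which end it is, and lay the pin in a free nest of the rack with its chamfered end towards the rack's tall end plate; then do the same with the other pin. Leave the spray can, the brush and the hammer where they are.

Things in the scene. Friction and masses are not known exactly. Their poses are not given: they have to be found in the camera images.
- lane_left (a point): where a pin starts: middle of the stand's lane at y = +55 mm, axes as the stand's. The pin lies along x, its axis through this point within 3 mm across, its middle within 8 mm along. Both pins: turned steel, 30 mm diameter, 160 mm long, 0.3 to 0.55 kg; one end has a 7 mm x 45 degree chamfer (16 mm across at the tip), the other is square; which way round varies.
- lane_right (a point): the same for the other pin, in the lane at the stand's y = -55 mm.
- stock: fixed grey stand, base plate 130 x 190 x 10 mm, origin under its centre, x along the pins. Two lanes at y = +55 and -55 mm, each with two open-topped saddles 14 mm thick at x = +-52 mm; floor 35 mm, cheeks up to 53 mm above the table, 34 mm between the cheeks. A lying pin's axis is 50 mm above the table.
- rack: fixed steel rack, base plate 200 x 190 x 10 mm (x from -94 to 106 mm), origin on the table near its centre, z up. Two nests along its x like the stock stand's lanes (same saddles, heights and lanes, but 37 mm between the cheeks). At its +x end stands the end plate, 10 mm thick, 190 mm wide, up to 75 mm above the table, inner face at x = 96 mm; the other end is open.
- nest_left (a point): where the middle of a racked pin belongs, on its axis 50 mm above the table: the nest at the rack's y = +55 mm; axes as the rack's. Within 15 mm along the nest is right.
- nest_right (a point): the same in the nest at the rack's y = -55 mm.
- gauge: fixed steel bore gauge; origin on the table under the bore's mouth. Its upright block is 35 mm thick (x from 0 to 35 mm), 120 mm wide, from 45 to 115 mm above the table; the face with the mouth is at x = 0 and looks to the gauge's -x, roughly to the robot. Base plate 10 mm thick, 130 mm wide, x from -15 to 85 mm.
- bore (a point): centre of the mouth of the gauge's level round bore, 80 mm above the table; 25 mm diameter, through the block, sharp-edged; its axes are the gauge's, x pointing into the bore. No pin passes: a square end stops at the face, a chamfered end enters 4 to 5 mm until its cone seats, less by 1 mm for each mm off-centre. Rigid: press with 3 to 15 N, never near 40 N.
- spray: bystander: yellow spray can, 60 mm diameter, 140 mm high, origin under its centre. Leave alone.
- brush: bystander: brush lying on the table. Leave alone.
- hammer: bystander: hammer lying on the table. Leave alone.

How it is judged:
On the way, in this order (a step that is already met when the one before it is completed fails the run):
1. an end of one pin is pressed into the gauge bore (((contact force between pin_1 and gauge above 1 N and y of pin_1 in the frame of bore between -0.008 and 0.008 m and z of pin_1 in the frame of bore between -0.008 and 0.008 m and angle between the x axis of pin_1 and the x axis of gauge, either way round below 0.15 rad) or (contact force between pin_2 and gauge above 1 N and y of pin_2 in the frame of bore between -0.008 and 0.008 m and z of pin_2 in the frame of bore between -0.008 and 0.008 m and angle between the x axis of pin_2 and the x axis of gauge, either way round below 0.15 rad))), for 0.2 s.
2. a pin lies released in the rack, chamfered end to the end plate (((((horizontal distance between pin_1 and nest_left below 0.016 m or horizontal distance between pin_1 and nest_right below 0.016 m) and height (world z) of pin_1 between 0.046 and 0.054 m and angle between the x axis of pin_1 and the x axis of rack, either way round below 0.08 rad) and x of pin_1_nose in the frame of rack above 0.05 m and (linear speed of pin_1 below 0.02 m/s and contact force between pin_1 and the fingers below 0.1 N)) or (((horizontal distance between pin_2 and nest_left below 0.016 m or horizontal distance between pin_2 and nest_right below 0.016 m) and height (world z) of pin_2 between 0.046 and 0.054 m and angle between the x axis of pin_2 and the x axis of rack, either way round below 0.08 rad) and x of pin_2_nose in the frame of rack above 0.05 m and (linear speed of pin_2 below 0.02 m/s and contact force between pin_2 and the fingers below 0.1 N)))), for 0.2 s.
3. with one pin racked, an end of the other is pressed into the gauge bore ((((((horizontal distance between pin_1 and nest_left below 0.016 m or horizontal distance between pin_1 and nest_right below 0.016 m) and height (world z) of pin_1 between 0.046 and 0.054 m and angle between the x axis of pin_1 and the x axis of rack, either way round below 0.08 rad) and x of pin_1_nose in the frame of rack above 0.05 m and (linear speed of pin_1 below 0.02 m/s and contact force between pin_1 and the fingers below 0.1 N)) and (contact force between pin_2 and gauge above 1 N and y of pin_2 in the frame of bore between -0.008 and 0.008 m and z of pin_2 in the frame of bore between -0.008 and 0.008 m and angle between the x axis of pin_2 and the x axis of gauge, either way round below 0.15 rad)) or ((((horizontal distance between pin_2 and nest_left below 0.016 m or horizontal distance between pin_2 and nest_right below 0.016 m) and height (world z) of pin_2 between 0.046 and 0.054 m and angle between the x axis of pin_2 and the x axis of rack, either way round below 0.08 rad) and x of pin_2_nose in the frame of rack above 0.05 m and (linear speed of pin_2 below 0.02 m/s and contact force between pin_2 and the fingers below 0.1 N)) and (contact force between pin_1 and gauge above 1 N and y of pin_1 in the frame of bore between -0.008 and 0.008 m and z of pin_1 in the frame of bore between -0.008 and 0.008 m and angle between the x axis of pin_1 and the x axis of gauge, either way round below 0.15 rad)))), for 0.2 s.
At the end, for the whole second after the job is handed in: both pins lie released and at rest in the rack, one in each nest: middle within 16 mm level and 4 mm in height of the nest's point, parallel to it within 0.08 rad, chamfered end towards the end plate ((horizontal distance between pin_1 and nest_left below 0.016 m or horizontal distance between pin_1 and nest_right below 0.016 m) and height (world z) of pin_1 between 0.046 and 0.054 m and angle between the x axis of each of pin_1, pin_2 and the x axis of rack, either way round below 0.08 rad and x of each of pin_1_nose, pin_2_nose in the frame of rack above 0.05 m and linear speed of each of pin_1, pin_2 below 0.02 m/s and contact force between each of pin_1, pin_2 and the fingers below 0.1 N and (horizontal distance between pin_2 and nest_left below 0.016 m or horizontal distance between pin_2 and nest_right below 0.016 m) and height (world z) of pin_2 between 0.046 and 0.054 m); the robot touches nothing.
It fails at once if a pin is rammed against the gauge (over 40 N) (contact force between any of pin_1, pin_2 and gauge above 40 N).
It fails at once if a bystander is moved by more than 40 mm (distance of any of spray, brush, hammer from where it was at the start of the episode above 0.04 m).
It also fails if it takes over 72 s, if anything falls off the work surface, if the arm or the gripper's body presses on something with over 40 N, if the wrist force passes 120 N, or if a joint passes its speed limit or range.

## Working session

There is one attempt and no reset: what is moved stays moved. The work goes in short steps, Python scripts to look and compute and a shell command to move; the robot and the scene stay as the last step left them, time stands still between calls to the robot, and variables do not carry over. Pictures are saved under pics/ and viewed, on a budget of 10 in all, crops included, one or two more only if the job needs it, and the job is handed in when it is done.

```bash
ls; mkdir -p pics; python3 - <<'E'
from station import *
import cv2
for n in ("top","scene"):
    im=read_camera(n); cv2.imwrite(f"pics/{n}0.png",im[:,:,::-1]); c=camera_info(n); print(n,{k:(v.tolist() if hasattr(v,'tolist') else v) for k,v in c.items()})
print(camera_info("wrist")); o=get_obs(); print(o); print([k for k in dir() if 'grasp' in k], globals().get('grasp_offset'))
E
```

```text
pics
top {'fx': 465.42530816371544, 'fy': 465.42530816371544, 'cx': 322.5890161496763, 'cy': 241.6961641076969, 'R': [[-0.014585572156913423, -0.9998545744463785, 0.00883691368671348], [-0.9976686858141953, 0.01396329473092136, -0.06679984839828616], [0.06666674156303172, -0.00979062607336096, -0.9977272619360761]], 't': [0.012475001464738377, 0.5773912917045406, 0.940487727761349]}
scene {'fx': 443.1989170225754, 'fy': 443.1989170225754, 'cx': 317.93160323964, 'cy': 247.2611356346848, 'R': [[0.5060040753104522, 0.8625307706451543, -0.000738552293526471], [0.561459176470806, -0.33003005441132244, -0.7588436969112831], [-0.654769783149725, 0.383563336198255, -0.6512723686742176]], 't': [-0.27824004641526134, -0.2777912819694737, 1.2443304192914577]}
{'fx': 363.5087517517183, 'fy': 363.5087517517183, 'cx': 317.3644463915686, 'cy': 237.95720764113278, 'mount': array([[-5.19464407e-05, -9.48510936e-01, -3.16744379e-01,
         8.26876453e-02],
       [ 9.99999994e-01, -7.95415719e-05,  7.41910890e-05,
        -2.59364999e-04],
       [-9.55654051e-05, -3.16744373e-01,  9.48510935e-01,
        -1.41774749e-01],
       [ 0.00000000e+00,  0.00000000e+00,  0.00000000e+00,
         1.00000000e+00]])}
{'t': 0.1, 'q': array([-1.34707596,  0.47777308,  0.02233886,  1.55630654, -0.01149437,
        1.10930729, -0.08311886]), 'joint_vel': array([-0.0004274 , -0.00196539, -0.00061828, -0.00157157, -0.00116511,
       -0.00092966,  0.00100534]), 'joint_torque': array([ 4.61254822e-03, -5.97755349e+01,  1.61378793e+00, -2.81950843e+01,
        1.28964198e-02,  4.97551955e-03, -2.27175292e-05]), 'eef_pos': array([0.21973119, 0.63768863, 0.230405  ]), 'tool_rot': array([-7.51472621e-05,  1.65146319e-01,  9.86268726e-01, -8.29643633e-04]), 'contact_force': array([-0.24580544, -0.18352063,  0.04818534]), 'torque': array([ 0.03744563,  0.00322041, -0.01076439]), 'gripper_width': 1.000074496831828}
['grasp_offset'] 0.0187
```

View pics/top0.png

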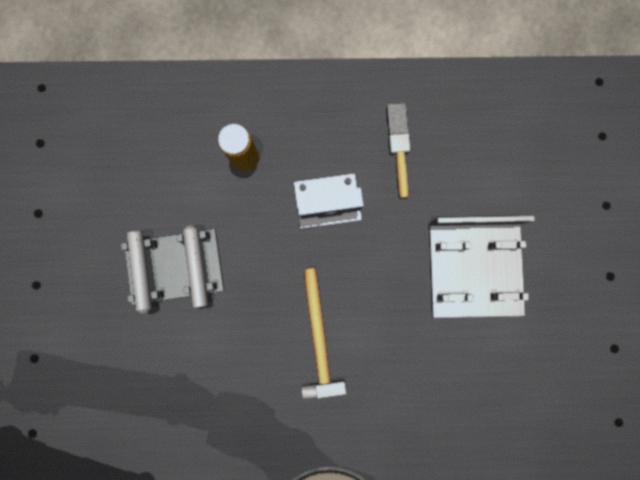

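View pics/scene0.png

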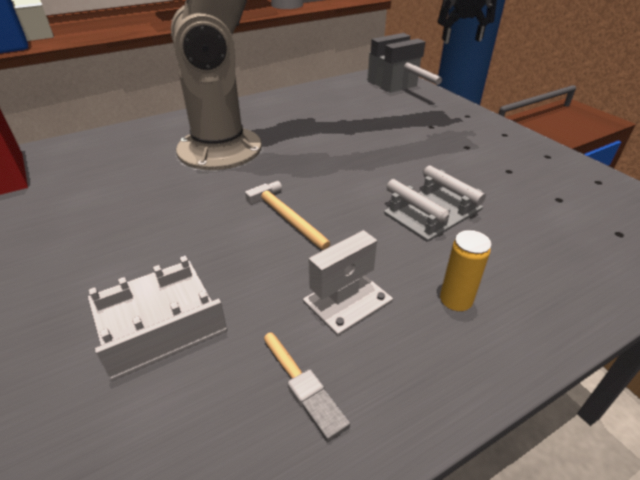

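The top view shows the stock at about (172,268), gauge (328,200), rack (478,270), can (237,145), hammer (322,335) and brush (400,150). I'll enlarge these areas.

```bash
python3 - <<'E'
import cv2,numpy as np
im=cv2.imread("pics/top0.png")
def tile(u,v,w=133,h=100,s=3):
    c=cv2.resize(im[v:v+h,u:u+w],None,fx=s,fy=s,interpolation=cv2.INTER_CUBIC)
    for k in range(u-u%10+10,u+w,10): 
        cv2.line(c,((k-u)*s,0),((k-u)*s,6 if k%50 else 16),(0,255,0),1)
    for k in range(v-v%10+10,v+h,10): cv2.line(c,(0,(k-v)*s),(6 if k%50 else 16,(k-v)*s),(0,255,0),1)
    return c
a=np.hstack([tile(110,220),tile(415,210,133,120)[:300]]); 
b=np.hstack([tile(280,150),tile(415,230)])
cv2.imwrite("pics/c1.png",np.vstack([a,b]))
E
```

```text
(no output)
```

View pics/c1.png

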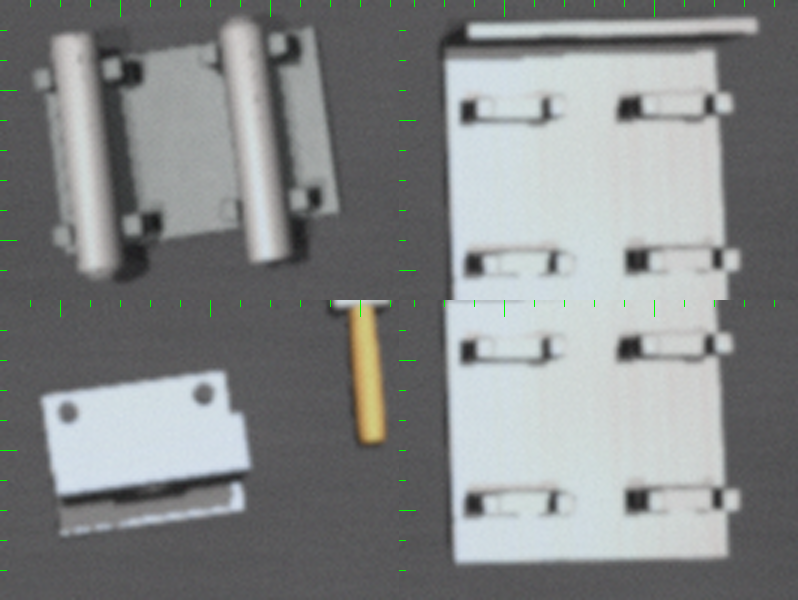

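```bash
cat > h.py <<'E'
from station import *
import numpy as np
from scipy.optimize import least_squares
from scipy.spatial.transform import Rotation as Ro
def unproj(n,u,v,z):
    c=camera_info(n);R=np.array(c["R"]);t=np.array(c["t"])
    d=R.T@np.array([(u-c["cx"])/c["fx"],(v-c["cy"])/c["fy"],1]);o=-R.T@t
    return o+d*(z-o[2])/d[2]
def fit(pts,n="top"):  # rows: x,y,z local,u,v
    W=np.array([unproj(n,p[3],p[4],p[2])[:2] for p in pts]);L=np.array([p[:2] for p in pts])
    f=lambda s:(L@np.array([[np.cos(s[2]),np.sin(s[2])],[-np.sin(s[2]),np.cos(s[2])]])+s[:2]-W).ravel()
    r=least_squares(f,[*W.mean(0),0]); return r.x,np.round(f(r.x).reshape(-1,2)*1e3,1).tolist()
E
python3 - <<'E'
from h import *
T=lambda ou,ov,x0,y0:(lambda x,y:(ou+(x-x0)/3,ov+(y-y0)/3))
s=T(110,220,0,0);r=T(415,210,399,0);r2=T(415,230,399,300);g=T(280,150,0,300)
print("stock",fit([(.065,-.095,.01,*s(312,28)),(-.065,-.095,.01,*s(338,212)),(-.065,.095,.01,*s(70,252))]))
for nm,a,b in(("L",(73,35),(99,273)),("R",(241,18),(269,260))):
    A=unproj("top",*s(*a),.05);B=unproj("top",*s(*b),.05);d=A-B;print(nm,A,B,(A+B)/2,np.linalg.norm(d),np.degrees(np.arctan2(d[1],d[0])))
print("rack",fit([(.096,.095,.075,*r(468,40)),(.096,-.095,.075,*r(757,33)),(-.094,.095,.01,*r2(455,563)),(-.094,-.095,.01,*r2(728,557))]))
print("gauge",fit([(0,.06,.115,*g(60,495)),(0,-.06,.115,*g(250,468)),(-.015,.065,.01,*g(60,533)),(-.015,-.065,.01,*g(243,508)),(.085,.065,.01,*g(42,397)),(.085,-.065,.01,*g(225,372)),(.035,-.06,.115,*g(245,412))]))
print("can",unproj("top",234,137,.14))
o=get_obs();w=o["tool_rot"];print(Ro.from_quat([*w[1:],w[0]]).as_matrix().round(3))
E
```

```text
stock (array([0.53107228, 0.31325548, 0.13913907]), [[1.5, -1.6], [0.1, -1.6], [-1.7, 3.2]])
L [0.60072046 0.37913869 0.05      ] [0.44362198 0.36019719 0.05      ] [0.52217122 0.36966794 0.05      ] 0.15823626233017335 6.875014281492521
R [0.61053519 0.26794548 0.05      ] [0.45040271 0.24888499 0.05      ] [0.53046895 0.25841524 0.05      ] 0.16126286774383583 6.787951997080973
rack (array([ 0.51197066, -0.3163009 ,  0.00876122]), [[0.6, 0.5], [0.2, -0.5], [-0.7, 0.7], [-0.2, -0.6]])
gauge (array([ 0.62929053, -0.01239041,  0.12360801]), [[0.4, 0.7], [-0.1, -0.1], [-1.7, -0.5], [-1.4, -1.9], [1.8, 0.3], [1.8, -0.3], [-0.6, 1.9]])
can [0.76333902 0.16440756 0.14      ]
[[-0.945  0.326 -0.   ]
 [ 0.326  0.945 -0.002]
 [-0.    -0.002 -1.   ]]
```

```bash
python3 -m handwheel '[15,-19,0,0,0,13,1,31,-38,0,0,0,25.9,1,31,-38,0,0,0,25.9,1,31,-38,0,0,0,25.9,1,31,-38,0,0,0,25.9,1,31,-38,0,0,0,25.9,1,31,-38,0,0,0,25.9,1,31,-38,0,0,0,25.9,1]' 60; python3 - <<'E'
from h import *
o=get_obs();w=o["tool_rot"];M=Ro.from_quat([*w[1:],w[0]]).as_matrix();print(o["t"],o["eef_pos"],o["q"].round(2),np.degrees(np.arctan2(M[1,1],M[0,1])),M[:,2])
E
```

```text
t: 0.77
eef_pos: [0.4309, 0.3775, 0.2304]
tool_rot: [-0.0, -0.06, 0.998, -0.001]
contact_force: [-0.4, 0.9, -0.3]
gripper_width: 1.001
0.7667 [0.43094664 0.37753124 0.23044793] [-0.85  0.31  0.02  1.81 -0.01  1.03  0.87] 96.89054140226284 [-5.42565792e-05 -1.94607288e-03 -9.99998105e-01]
```

```bash
python3 -m handwheel '[5,-6,-5,0,0,0,1,9.9,-11.9,-10,0,0,0,1,9.9,-11.9,-10,0,0,0,1,9.9,-11.9,-10,0,0,0,1,9.9,-11.9,-10,0,0,0,1,9.9,-11.9,-10,0,0,0,1]'; cat >> h.py <<'E'
def wproj(o,P):
    c=camera_info("wrist");m=np.array(c["mount"]);w=o["tool_rot"];M=Ro.from_quat([*w[1:],w[0]]).as_matrix()
    p=M.T@(np.array(P)-o["eef_pos"]);p=m[:3,:3].T@(p-m[:3,3]);return np.array([c["fx"]*p[0]/p[2]+c["cx"],c["fy"]*p[1]/p[2]+c["cy"]])
def wunproj(o,u,v,z):
    c=camera_info("wrist");m=np.array(c["mount"]);w=o["tool_rot"];M=Ro.from_quat([*w[1:],w[0]]).as_matrix()
    d=M@m[:3,:3]@np.array([(u-c["cx"])/c["fx"],(v-c["cy"])/c["fy"],1]);e=o["eef_pos"]+M@m[:3,3];return e+d*(z-e[2])/d[2]
E
python3 - <<'E'
from h import *
import cv2
o=get_obs();im=read_camera("wrist");np.save("o1.npy",o,allow_pickle=True)
cv2.imwrite("pics/w1.png",im[:,:,::-1]);print(o["eef_pos"],wproj(o,[.6105,.2679,.05]),wproj(o,[.4504,.2489,.05]))
E
```

```text
t: 1.27
eef_pos: [0.5311, 0.252, 0.1273]
tool_rot: [-0.002, -0.056, 0.998, -0.004]
contact_force: [-0.8, -0.5, -0.5]
gripper_width: 1.002
[0.53114911 0.25202984 0.1272642 ] [327.28940024 358.45921697] [328.14974176 120.9765074 ]
```

View pics/w1.png

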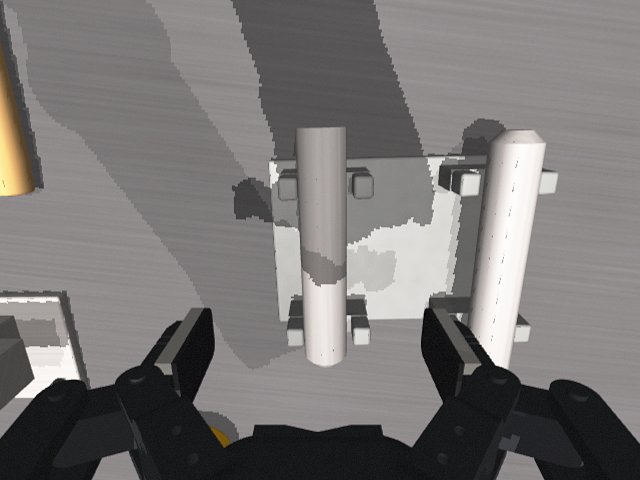

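Wrist view: the right pin's −x end at (322,127) is square and its far end at (326,365) is tapered. The left pin's −x end at (518,130) is clearly chamfered. I'll confirm with the bore and refine the grasp from this picture.

```bash
python3 - <<'E'
from h import *
o=np.load("o1.npy",allow_pickle=True).item()
A=wunproj(o,325.5,355,.05);B=wunproj(o,322.5,130,.05);d=A-B;print(A,B,np.degrees(np.arctan2(d[1],d[0])))
n=get_obs();w=n["tool_rot"];M=Ro.from_quat([*w[1:],w[0]]).as_matrix();print(n["t"],n["eef_pos"],np.degrees(np.arctan2(M[1,1],M[0,1])),M[:,2])
for u,v in((322.5,127),(326,365)):print(wunproj(o,u,v,.05))
E
```

```text
[0.60776489 0.26628607 0.05      ] [0.45570216 0.24625626 0.05      ] 7.503843679198787
1.3167 [0.53019604 0.25537853 0.12868823] 96.62395848655913 [-0.00268758 -0.004769   -0.99998502]
[0.45405255 0.24606225 0.05      ]
[0.61611805 0.26765181 0.05      ]
```

```bash
cat > st.py <<'E'
from h import *
o=get_obs();w=o["tool_rot"];M=Ro.from_quat([*w[1:],w[0]]).as_matrix()
print("t%.2f"%o["t"],"p",(o["eef_pos"]*100).round(2),"yaw_y %.2f"%np.degrees(np.arctan2(M[1,1],M[0,1])),"z",M[:,2].round(4),"F",o["contact_force"].round(1),"T",o["torque"].round(2),"w %.3f"%o["gripper_width"],"q7 %.2f"%o["q"][6])
E
python3 -m handwheel '[0.2,0.2,-3,0,0,0.3,1,0.2,0.2,-3,0,0,0.3,1,0.2,0.2,-3,0,0,0.3,1,0.2,0.2,-3,0,0,0.3,1,0.2,0.2,-3,0,0,0.3,1]' >/dev/null; python3 st.py
```

```text
t1.73 p [53.24 25.87 10.03] yaw_y 97.00 z [-0.001  -0.0033 -1.    ] F [0.5 0.2 0.4] T [ 0.02 -0.04  0.04] w 1.000 q7 1.17
```

```bash
python3 -m handwheel '[0,-0.1,-3.5,0.2,0,0,1,0,-0.1,-6.9,0.2,0,0,1,0,-0.1,-6.9,0.2,0,0,1,0,-0.1,-6.9,0.2,0,0,1,0,-0.1,-6.9,0.2,0,0,1]' >/dev/null; python3 st.py;  python3 -m handwheel '[0,0,0,0,0,0,0,0,0,0,0,0,0,0,0,0,0,0,0,0,0,0,0,0,0,0,0,0,0,0,0,0,0,0,0,0,0,0,0,0,0,0,0,0,0,0,0,0,0,0,0,0,0,0,0,0]' 60 >/dev/null; python3 st.py
```

```text
t2.15 p [53.35 25.85  3.32] yaw_y 97.01 z [ 0.001   0.0013 -1.    ] F [ 0.6 -0.5  0.4] T [-0.02 -0.02 -0.01] w 1.002 q7 1.18
t2.82 p [53.4  25.84  3.41] yaw_y 97.00 z [ 0.0018  0.0015 -1.    ] F [-1.8 -1.4  7.2] T [-0.3   0.25  0.08] w 0.330 q7 1.18
```

```bash
python3 -m handwheel '[0,0,4,0,0,0,0,0,0,9,0,0,0,0,0,0,9,0,0,0,0,0,0,9,0,0,0,0]' >/dev/null; python3 st.py; python3 -m handwheel '[-0.7,-14,0,0,0,0,0,-1.4,-28.4,0,0,0,0,0,-1.4,-28.4,0,0,0,0,0,-1.4,-28.4,0,0,0,0,0,-1.4,-28.4,0,0,0,0,0,-1.4,-28.4,0,0,0,0,0,-1.4,-28.4,0,0,0,0,0,-1.4,-28.4,0,0,0,0,0]' >/dev/null; python3 st.py
```

```text
t3.15 p [53.58 25.94 12.72] yaw_y 96.99 z [ 0.007   0.0048 -1.    ] F [ 0.4  0.5 -4.9] T [0.04 0.01 0.01] w 0.330 q7 1.17
t3.82 p [51.89 -3.4  12.52] yaw_y 96.35 z [ 0.0025 -0.     -1.    ] F [-0.5 -0.7 -3.6] T [-0.09  0.   -0.01] w 0.330 q7 1.69
```

```bash
python3 -m handwheel '[0.1,0.8,-3,-0.1,0,0.7,0,0.1,0.8,-6.1,0,0,0.7,0,0.1,0.8,-6.1,0,0,0.7,0,0.1,0.8,-6.1,0,0,0.7,0,0.1,0.8,-6.1,0,0,0.7,0,0.1,0.8,-6.1,0,0,0.7,0]' >/dev/null; python3 st.py; python3 - <<'E'
from h import *
import cv2
im=read_camera("top")[150:300,260:400,::-1];cv2.imwrite("pics/t2.png",cv2.resize(im,None,fx=4,fy=4,interpolation=cv2.INTER_CUBIC))
E
python3 st.py
```

```text
t4.32 p [52.09 -2.57  6.53] yaw_y 97.07 z [ 4.4e-03  1.0e-04 -1.0e+00] F [ 0.4  0.2 -4.5] T [-0.05 -0.04  0.01] w 0.330 q7 1.70
t4.37 p [52.1  -2.57  6.55] yaw_y 97.07 z [ 5.e-03  2.e-04 -1.e+00] F [-0.7 -0.3 -3.4] T [-0.02 -0.06  0.04] w 0.333 q7 1.70
```

View pics/t2.png

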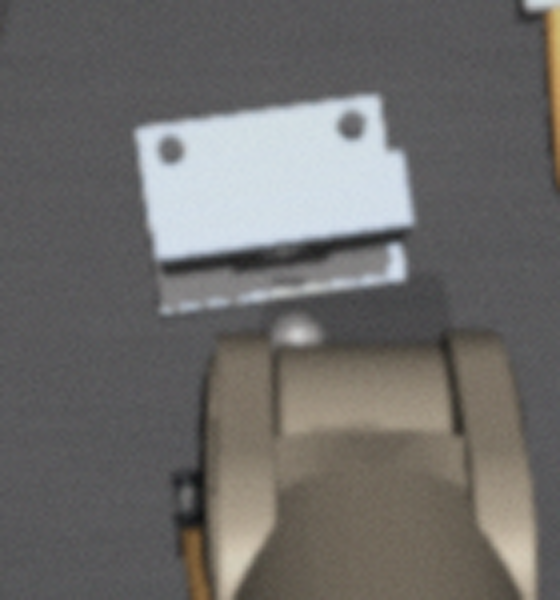

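```bash
python3 - <<'E'
from h import *
T=lambda x,y:(260+x/4,150+y/4)
print(unproj("top",*T(162,262),.115),unproj("top",*T(413,225),.115))
print(fit([(0,.06,.115,*T(162,262)),(0,-.06,.115,*T(413,225)),(-.015,.065,.01,*T(162,312)),(-.015,-.065,.01,*T(405,278)),(.085,.065,.01,*T(137,130)),(.085,-.065,.01,*T(380,96)),(.035,-.06,.115,*T(404,150))]))
for z in(.08,):print(unproj("top",*T(297,313),z))
E
```

```text
[0.6205727  0.04557871 0.115     ] [ 0.63636397 -0.07170854  0.115     ]
(array([ 0.62881786, -0.0127267 ,  0.12793507]), [[0.6, 1.2], [0.1, -0.5], [-1.7, 0.1], [-1.3, -1.8], [1.4, 0.8], [1.5, -0.2], [-0.6, 0.4]])
[ 0.59921513 -0.01812951  0.08      ]
```

```bash
python3 -m handwheel '[0.5,-0.05,-0.14,0,0.3,0.2,0,1.5,0.13,-0.14,0,0.3,0.2,0,2.48,0.26,-0.14,0,0.3,0.2,0,2.48,0.26,-0.14,0,0.3,0.2,0,2.48,0.26,-0.14,0,0.3,0.2,0]' >/dev/null; python3 st.py; python3 -m handwheel '[0.1,0.01,0,0,0,0,0,0.2,0.02,0,0,0,0,0,0.2,0.02,0,0,0,0,0]' >/dev/null; python3 st.py
```

```text
t4.78 p [54.7  -2.28  6.43] yaw_y 97.29 z [ 8.e-04  3.e-04 -1.e+00] F [-1.2  0.2 -4.7] T [-0.08  0.08  0.03] w 0.326 q7 1.71
t5.03 p [54.89 -2.26  6.42] yaw_y 97.29 z [ 6.e-04  3.e-04 -1.e+00] F [ 1.3 -0.1 -4.2] T [-0.04  0.05  0.05] w 0.327 q7 1.71
```

```bash
for i in 1; do python3 -m handwheel '[0.1,0.01,0,0,0,0,0,0.15,0.02,0,0,0,0,0,0.15,0.02,0,0,0,0,0]' >/dev/null; python3 st.py; done; python3 -m handwheel '[0.1,0.01,0,0,0,0,0,0.15,0.02,0,0,0,0,0,0.15,0.02,0,0,0,0,0]' >/dev/null; python3 st.py
```

```text
t5.28 p [55.04 -2.24  6.43] yaw_y 97.29 z [ 6.e-04  3.e-04 -1.e+00] F [ 0.  -0.  -4.7] T [-0.01 -0.   -0.05] w 0.328 q7 1.71
t5.53 p [55.21 -2.22  6.43] yaw_y 97.29 z [ 9.e-04  3.e-04 -1.e+00] F [ 0.5 -0.3 -4.3] T [-0.04  0.   -0.05] w 0.325 q7 1.71
```

```bash
python3 -m handwheel '[0.1,0.01,0,0,0,0,0,0.15,0.02,0,0,0,0,0,0.15,0.02,0,0,0,0,0]' >/dev/null; python3 st.py;  python3 -m handwheel '[0.05,0.01,0,0,0,0,0,0.1,0.01,0,0,0,0,0,0.1,0.01,0,0,0,0,0]' >/dev/null; python3 st.py
```

```text
t5.78 p [55.38 -2.19  6.43] yaw_y 97.29 z [ 1.1e-03  4.0e-04 -1.0e+00] F [-0.4  0.5 -4.4] T [-0.02 -0.03 -0.05] w 0.331 q7 1.70
t6.03 p [55.5  -2.18  6.43] yaw_y 97.30 z [ 1.2e-03  4.0e-04 -1.0e+00] F [ 0.3 -0.1 -4.5] T [0.02 0.04 0.  ] w 0.326 q7 1.70
```

```bash
python3 -m handwheel '[0.05,0.01,0,0,0,0,0,0.1,0.01,0,0,0,0,0,0.1,0.01,0,0,0,0,0]' >/dev/null; python3 st.py;  python3 -m handwheel '[0.05,0.01,0,0,0,0,0,0.1,0.01,0,0,0,0,0,0.1,0.01,0,0,0,0,0]' >/dev/null; python3 st.py
```

```text
t6.28 p [55.61 -2.17  6.44] yaw_y 97.30 z [ 1.4e-03  4.0e-04 -1.0e+00] F [ 0.6 -0.  -3. ] T [-0.05  0.02  0.  ] w 0.331 q7 1.70
t6.53 p [55.69 -2.17  6.43] yaw_y 97.29 z [ 9.e-04  2.e-04 -1.e+00] F [ 0.1  0.3 -4. ] T [-0.07  0.11 -0.01] w 0.329 q7 1.70
```

```bash
python3 -m handwheel '[0.05,0.01,0,0,0,0,0,0.1,0.01,0,0,0,0,0,0.1,0.01,0,0,0,0,0]' >/dev/null; python3 st.py
```

```text
t6.78 p [55.73 -2.19  6.41] yaw_y 97.28 z [-5.e-04 -0.e+00 -1.e+00] F [-3.2 -1.5 -2.9] T [-0.16  0.49 -0.03] w 0.328 q7 1.70
```

```bash
python3 -m handwheel '[0.05,0.01,0,0,0,0,0,0.1,0.01,0,0,0,0,0,0.1,0.01,0,0,0,0,0]' >/dev/null; python3 st.py
```

```text
t7.03 p [55.74 -2.2   6.38] yaw_y 97.27 z [-2.3e-03 -2.0e-04 -1.0e+00] F [-4.8 -0.8 -1.7] T [-0.18  0.84 -0.03] w 0.329 q7 1.70
```

```bash
python3 -m handwheel '[0.07,0.01,0,0,0,0,0,0.07,0.01,0,0,0,0,0,0.07,0.01,0,0,0,0,0,0.07,0.01,0,0,0,0,0]' >/dev/null; python3 st.py;python3 -m handwheel '[0.04,0.01,0,0,0,0,0,0.04,0.01,0,0,0,0,0,0.04,0.01,0,0,0,0,0,0.04,0.01,0,0,0,0,0]' >/dev/null; python3 st.py
```

```text
t7.37 p [55.74 -2.2   6.36] yaw_y 97.26 z [-3.7e-03 -3.0e-04 -1.0e+00] F [-4.7 -0.8 -1. ] T [-0.18  0.94 -0.04] w 0.330 q7 1.70
t7.70 p [55.73 -2.2   6.36] yaw_y 97.26 z [-4.6e-03 -4.0e-04 -1.0e+00] F [-4.8 -0.9 -2.3] T [-0.21  0.91 -0.01] w 0.331 q7 1.70
```

```bash
python3 -m handwheel '[-2,-0.25,0,0,0,0,0,-4,-0.5,0,0,0,0,0,-4,-0.5,4,0,0,0,0,-4,-0.5,8.6,0,0,0,0,-4,-0.5,8.6,0,0,-3,0]' >/dev/null; python3 st.py; python3 -m handwheel '[0,-15,0,0,0,-3,0,0,-33.5,0,0,0,-6.5,0,0,-33.5,0,0,0,-6.5,0,0,-33.5,0,0,0,-6.5,0,0,-33.5,0,0,0,-6.5,0,0,-33.5,0,0,0,-6.5,0,0,-33.5,0,0,0,-6.5,0,0,-33.5,0,0,0,-6.5,0]' >/dev/null; python3 st.py
```

```text
t8.12 p [52.29 -2.68 15.65] yaw_y 94.25 z [ 0.0091  0.0012 -1.    ] F [ 1.7 -0.1 -3.7] T [ 0.02 -0.23  0.04] w 0.327 q7 1.64
t8.78 p [ 52.41 -36.25  15.7 ] yaw_y 87.80 z [ 0.0121 -0.0012 -0.9999] F [ 0.6  0.3 -4.4] T [ 0.03 -0.1   0.  ] w 0.327 q7 2.18
```

```bash
python3 -m handwheel '[-0.85,-0.88,-3,0,0.7,2.7,0,-0.85,-0.88,-6.7,0,0.7,2.7,0,-0.85,-0.88,-6.7,0,0.7,2.7,0,-0.85,-0.88,-6.7,0,0.7,2.7,0,-0.85,-0.88,-6.7,0,0.7,2.7,0,-0.85,-0.88,-6.7,0,0.7,2.7,0]' >/dev/null; python3 st.py; python3 - <<'E'
from h import *
import cv2
o=get_obs();im=read_camera("wrist");np.save("o2.npy",o,allow_pickle=True);cv2.imwrite("pics/w2.png",im[:,:,::-1])
print([wproj(o,p).round(0) for p in([.46,-.3526,.053],[.46,-.3897,.053],[.418,-.4113,.01],[.418,-.2213,.01])])
E
```

```text
t9.28 p [ 51.79 -37.15   9.24] yaw_y 90.58 z [ 0.0041 -0.0029 -1.    ] F [ 1.1  0.5 -3.1] T [ 0.01  0.01 -0.01] w 0.327 q7 2.25
[array([357., 170.]), array([282., 169.]), array([249.,  83.]), array([583.,  87.])]
```

View pics/w2.png

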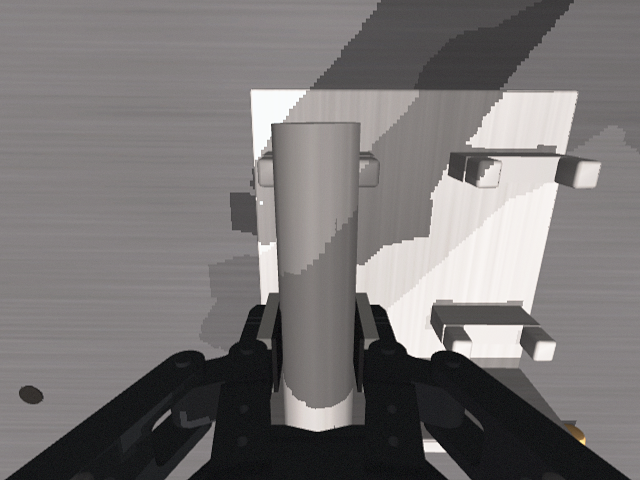

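```bash
python3 - <<'E'
from h import *
o=np.load("o2.npy",allow_pickle=True).item()
z=o["eef_pos"][2]+.0159
print(z,wunproj(o,316,122,z+.015),wunproj(o,316,124,z),wunproj(o,251,90,.01),wunproj(o,577,91,.01),wunproj(o,318.5,170,.053))
E
python3 st.py
```

```text
0.1082983161684812 [ 0.43654723 -0.37244251  0.12329832] [ 0.43744086 -0.37252801  0.10829832] [ 0.42149701 -0.41043839  0.01      ] [ 0.42019318 -0.22429711  0.01      ] [ 0.46036995 -0.37143536  0.053     ]
t9.33 p [ 51.77 -37.15   9.24] yaw_y 90.57 z [ 0.004  -0.0029 -1.    ] F [ 0.1  0.7 -4.6] T [ 0.02  0.01 -0.01] w 0.329 q7 2.25
```

```bash
python3 -m handwheel '[-0.2,0.05,-2,0.2,0.2,0,0,-0.2,0.05,-4,0.2,0.2,0,0,-0.2,0.05,-5.2,0.2,0.2,0,0,-0.2,0.05,-5.6,0.2,0.2,0,0,-0.2,0.05,-5.6,0.2,0.2,0,0,-0.2,0.05,-5.6,0.2,0.2,0,0]' >/dev/null; python3 st.py; python3 -m handwheel '[0,0,-0.1,0,0,0,0,0,0,-0.1,0,0,0,0,0,0,-0.1,0,0,0,0]' >/dev/null; python3 st.py
```

```text
t9.83 p [ 51.63 -37.13   3.73] yaw_y 90.58 z [ 1.6e-03 -1.0e-04 -1.0e+00] F [ 0.8  0.6 -3.8] T [-0.02  0.04  0.01] w 0.328 q7 2.27
t10.08 p [ 51.68 -37.17   3.72] yaw_y 90.58 z [ 2.8e-03 -9.0e-04 -1.0e+00] F [-0.4 -0.  -3.7] T [-0.03  0.06  0.  ] w 0.325 q7 2.27
```

```bash
python3 -m handwheel '[-0.1,0,-0.2,0,0.1,0,0,-0.1,0,-0.35,0,0.1,0,0,-0.1,0,-0.35,0,0.1,0,0]' >/dev/null; python3 st.py
```

```text
t10.33 p [ 51.61 -37.2    3.42] yaw_y 90.57 z [ 0.0017 -0.0012 -1.    ] F [-0.5  0.   0.8] T [0.12 0.19 0.06] w 0.332 q7 2.27
```

```bash
python3 -m handwheel '[0,0,0,0,0,0,0.7,0,0,0,0,0,0,0.7,0,0,0,0,0,0,0.7,0,0,0,0,0,0,0.7,0,0,0,0,0,0,0.7]' >/dev/null; python3 st.py; python3 -m handwheel '[0,0,3,0,0,0,0.7,0,0,7,0,0,0,0.8,0,0,10,0,0,0,1,0,0,10,0,0,0,1,0,0,10,0,0,0,1]' >/dev/null; python3 st.py; python3 - <<'E'
from h import *
import cv2
o=get_obs();im=read_camera("wrist");np.save("o3.npy",o,allow_pickle=True);cv2.imwrite("pics/w3.png",im[:,:,::-1])
E
```

```text
t10.75 p [ 51.62 -37.21   3.44] yaw_y 90.57 z [ 0.0019 -0.0014 -1.    ] F [ 0.3 -0.4  0.3] T [-0.01 -0.    0.03] w 0.699 q7 2.27
t11.17 p [ 51.75 -37.29  13.67] yaw_y 90.56 z [ 0.006  -0.0036 -1.    ] F [-0.3 -0.2  0.2] T [ 0.01  0.02 -0.05] w 1.004 q7 2.24
```

View pics/w3.png

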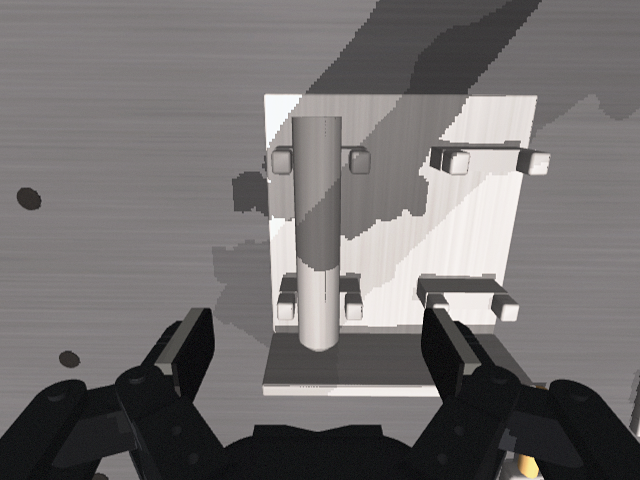

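The racked pin lies central in its saddles, square end at (317,117) and chamfered end at (318,348) next to the end plate. Now the left pin.

```bash
python3 -m handwheel '[0,4,5,0,0,0,1,0.4,30,5,0,0.3,3,1,0.4,30,5,0,0.3,3,1,0.4,30,5,0,0.3,3,1,0.4,30,5,0,0.3,3,1,0.4,30,5,0,0.3,3,1,0.4,30,5,0,0.3,3,1,0.4,30,5,0,0.3,3,1]' >/dev/null; python3 st.py;  python3 -m handwheel '[0.2,15,0,0,0,3,1,0.4,30,0,0,0,3,1,0.4,30,0,0,0,3,1,0.4,30,0,0,0,3,1,0.4,30,0,0,0,3,1,0.4,30,0,0,0,3,1,0.4,30,0,0,0,3,1,0.4,30,0,0,0,3,1]' >/dev/null; python3 st.py
```

```text
t11.88 p [51.92 -6.67 18.34] yaw_y 93.85 z [-5.e-03  1.e-04 -1.e+00] F [0.4 0.2 0.3] T [-0.   -0.01  0.05] w 0.998 q7 1.70
t12.55 p [52.09 24.1  18.17] yaw_y 97.33 z [-0.0077  0.0023 -1.    ] F [-0.2 -0.4  0.2] T [ 0.05 -0.03 -0.01] w 1.001 q7 1.17
```

```bash
python3 -m handwheel '[0.1,6,-3,-0.1,-0.4,-0.3,1,0.1,12.8,-6,-0.1,-0.4,-0.3,1,0.1,12.8,-6,-0.1,-0.4,-0.3,1,0.1,12.8,-6,-0.1,-0.4,-0.3,1,0.1,12.8,-6,-0.1,-0.4,-0.3,1,0.1,12.8,-6,-0.1,-0.4,-0.3,1,0.1,12.8,-6,-0.1,-0.4,-0.3,1,0.1,12.8,-6,-0.1,-0.4,-0.3,1]' >/dev/null; python3 st.py
```

```text
t13.22 p [52.26 36.68 12.16] yaw_y 96.89 z [-8.e-04 -7.e-04 -1.e+00] F [-0.4 -0.6  0.1] T [-0.03 -0.05  0.03] w 1.003 q7 0.98
```

```bash
python3 -m handwheel '[0,0.25,-4,0,0,0,1,0,0.25,-8.8,0,0,0,1,0,0.25,-8.8,0,0,0,1,0,0.25,-8.8,0,0,0,1,0,0.25,-8.8,0,0,0,1,0,0.25,-8.8,0,0,0,1]' >/dev/null; python3 st.py;  python3 -m handwheel '[0,0,0,0,0,0,0,0,0,0,0,0,0,0,0,0,0,0,0,0,0,0,0,0,0,0,0,0,0,0,0,0,0,0,0,0,0,0,0,0,0,0,0,0,0,0,0,0,0,0,0,0,0,0,0,0]' 60 >/dev/null; python3 st.py
```

```text
t13.72 p [52.43 37.    3.63] yaw_y 96.84 z [ 0.0024  0.0016 -1.    ] F [ 1.5 -0.1  0.4] T [0.01 0.02 0.02] w 0.997 q7 0.98
t14.38 p [52.47 36.96  3.72] yaw_y 96.86 z [ 0.003   0.0012 -1.    ] F [-0.9 -1.9  6.9] T [-0.53  0.22  0.14] w 0.330 q7 0.98
```

```bash
python3 -m handwheel '[0,0,4,0,0,0,0,0,0,9,0,0,0,0,0,0,9,0,0,0,0,0,0,9,0,0,0,0]' >/dev/null; python3 st.py; python3 -m handwheel '[-0.3,-14,0,-0.1,0.4,0,0,-0.6,-28,0,-0.1,0.4,0,0,-0.6,-28,0,-0.1,0.4,0,0,-0.6,-28,0,-0.1,0.4,0,0,-0.6,-28,0,-0.1,0.4,0,0,-0.6,-28,0,-0.1,0.4,0,0,-0.6,-28,0,-0.1,0.4,0,0,-0.6,-28,0,-0.1,0.4,0,0]' >/dev/null; python3 st.py
```

```text
t14.72 p [52.65 37.1  13.05] yaw_y 96.85 z [ 0.0078  0.0052 -1.    ] F [-0.3  0.6 -4. ] T [ 0.02 -0.01 -0.02] w 0.329 q7 0.98
t15.38 p [51.81  8.17 12.81] yaw_y 96.27 z [-0.0045 -0.0022 -1.    ] F [-0.2 -1.7 -4.2] T [ 0.   -0.01 -0.04] w 0.328 q7 1.43
```

```bash
python3 -m handwheel '[0.2,-4,-2,0.1,-0.2,0.9,0,0.2,-8,-5,0.1,-0.2,0.9,0,0.2,-10.8,-6.2,0.1,-0.2,0.9,0,0.2,-10.8,-6.2,0.1,-0.2,0.9,0,0.2,-10.8,-6.2,0.1,-0.2,0.9,0,0.2,-10.8,-6.2,0.1,-0.2,0.9,0,0.2,-10.8,-6.2,0.1,-0.2,0.9,0]' >/dev/null; python3 st.py
```

```text
t15.97 p [51.96 -2.5   6.53] yaw_y 97.24 z [-2.4e-03  1.0e-04 -1.0e+00] F [ 1.4  0.5 -3.8] T [ 0.02 -0.06 -0.01] w 0.329 q7 1.67
```

```bash
python3 -m handwheel '[0.5,-0.1,0.2,0,-0.1,0,0,1.4,0,0.2,0,-0.1,0,0,2.25,0.12,0.2,0,-0.1,0,0,2.25,0.12,0.2,0,-0.1,0,0,2.25,0.12,0.2,0,-0.1,0,0]' >/dev/null; python3 st.py; python3 -m handwheel '[0.2,0.02,0,0,0,0,0,0.4,0.05,0,0,0,0,0,0.4,0.05,0,0,0,0,0]' >/dev/null; python3 st.py
```

```text
t16.38 p [54.32 -2.31  6.75] yaw_y 97.30 z [ 4.e-04  3.e-04 -1.e+00] F [-0.2  0.1 -4. ] T [-0.01  0.06  0.01] w 0.332 q7 1.67
t16.63 p [54.76 -2.25  6.76] yaw_y 97.30 z [ 9.e-04  4.e-04 -1.e+00] F [-1.1 -0.  -3.9] T [-0.01 -0.04  0.  ] w 0.327 q7 1.67
```

```bash
python3 -m handwheel '[0.1,0,0,0,0,0,0,0.15,0,0,0,0,0,0,0.15,0,0,0,0,0,0]' >/dev/null; python3 st.py
```

```text
t16.88 p [54.91 -2.26  6.76] yaw_y 97.30 z [ 9.e-04  4.e-04 -1.e+00] F [ 0.3  0.  -4.1] T [ 0.01 -0.01 -0.04] w 0.328 q7 1.67
```

```bash
python3 -m handwheel '[0.05,0,0,0,0,0,0,0.1,0,0,0,0,0,0,0.1,0,0,0,0,0,0]' >/dev/null; python3 st.py
```

```text
t17.13 p [55.02 -2.26  6.76] yaw_y 97.30 z [ 1.1e-03  4.0e-04 -1.0e+00] F [-0.6  0.2 -3.5] T [-0.03  0.03  0.03] w 0.332 q7 1.67
```

```bash
python3 -m handwheel '[0.05,0.01,0,0,0,0,0,0.1,0.01,0,0,0,0,0,0.1,0.01,0,0,0,0,0]' >/dev/null; python3 st.py
```

```text
t17.38 p [55.14 -2.25  6.77] yaw_y 97.30 z [ 1.3e-03  4.0e-04 -1.0e+00] F [ 0.1  0.  -3.5] T [-0.01  0.01  0.03] w 0.326 q7 1.67
```

```bash
python3 -m handwheel '[0.05,0.01,0,0,0,0,0,0.1,0.01,0,0,0,0,0,0.1,0.01,0,0,0,0,0]' >/dev/null; python3 st.py
```

```text
t17.63 p [55.25 -2.23  6.77] yaw_y 97.30 z [ 1.3e-03  4.0e-04 -1.0e+00] F [ 0.  -0.6 -3.9] T [ 0.02  0.05 -0.07] w 0.329 q7 1.67
```

```bash
python3 -m handwheel '[0.05,0.01,0,0,0,0,0,0.1,0.01,0,0,0,0,0,0.1,0.01,0,0,0,0,0]' >/dev/null; python3 st.py
```

```text
t17.88 p [55.37 -2.22  6.77] yaw_y 97.30 z [ 1.6e-03  4.0e-04 -1.0e+00] F [-0.3 -0.6 -4.3] T [ 0.01  0.04 -0.02] w 0.328 q7 1.67
```

```bash
python3 -m handwheel '[0.05,0.01,0,0,0,0,0,0.1,0.01,0,0,0,0,0,0.1,0.01,0,0,0,0,0]' >/dev/null; python3 st.py
```

```text
t18.13 p [55.42 -2.21  6.75] yaw_y 97.30 z [ 4.e-04  4.e-04 -1.e+00] F [-1.5  0.4 -2.6] T [-0.02  0.32  0.02] w 0.329 q7 1.67
```

```bash
python3 -m handwheel '[0.05,0.01,0,0,0,0,0,0.1,0.01,0,0,0,0,0,0.1,0.01,0,0,0,0,0]' >/dev/null; python3 st.py
```

```text
t18.38 p [55.42 -2.21  6.73] yaw_y 97.29 z [-1.6e-03  3.0e-04 -1.0e+00] F [-3.8 -0.2 -3. ] T [-0.05  0.85 -0.05] w 0.329 q7 1.67
```

```bash
python3 -m handwheel '[0.05,0.01,0,0,0,0,0,0.1,0.01,0,0,0,0,0,0.1,0.01,0,0,0,0,0,0.1,0.01,0,0,0,0,0]' >/dev/null; python3 st.py
```

```text
t18.72 p [55.43 -2.21  6.7 ] yaw_y 97.29 z [-3.6e-03  2.0e-04 -1.0e+00] F [-6.5  0.9 -2.3] T [-0.04  0.98  0.02] w 0.327 q7 1.67
```

```bash
python3 -m handwheel '[0.05,0.2,0,0,0,0,0,0.08,0.3,0,0,0,0,0,0.08,0.3,0,0,0,0,0,0.08,0.3,0,0,0,0,0]' >/dev/null; python3 st.py
```

```text
t19.05 p [55.41 -1.99  6.66] yaw_y 97.24 z [-5.6e-03 -6.0e-04 -1.0e+00] F [-4.4 -3.2 -3.3] T [-0.44  0.98 -0.08] w 0.328 q7 1.66
```

```bash
python3 -m handwheel '[-2,-0.25,0,0,0,0,0,-4,-0.5,0,0,0,0,0,-4,-0.5,4,0,0,0,0,-4,-0.5,8,0,0,0,0,-4,-0.5,11,0,0,0,0,-4,-0.5,11,0,0,0,0]' >/dev/null; python3 st.py
python3 -m handwheel '[0,-1,0,0,0,-7,0,0,-3,0,0,0,-14,0,0,-5,0,0,0,-21,0,0,-7,0,0,0,-28,0,0,-9,0,0,0,-35,0,0,-11,0,0,0,-42,0,0,-12,0,0,0,-49,0,0,-12,0,0,0,-56,0]' >/dev/null; python3 st.py
python3 -m handwheel '[0,-2,0,0,0,-7,0,0,-4,0,0,0,-14,0,0,-6,0,0,0,-21,0,0,-8,0,0,0,-28,0,0,-10,0,0,0,-35,0,0,-10,0,0,0,-42,0,0,-10,0,0,0,-49,0,0,-10,0,0,0,-56,0]' >/dev/null; python3 st.py
```

```text
t19.55 p [51.97 -2.45 18.35] yaw_y 97.23 z [ 9.e-03  6.e-04 -1.e+00] F [ 1.3  0.1 -3.5] T [ 0.11 -0.13  0.03] w 0.326 q7 1.65
t20.22 p [ 52.   -14.79  18.31] yaw_y 40.66 z [ 0.0069 -0.0094 -0.9999] F [-0.2 -1.2 -4.5] T [-0.02 -0.04  0.02] w 0.326 q7 0.98
t20.88 p [ 52.06 -24.83  18.25] yaw_y -15.70 z [-0.0032 -0.012  -0.9999] F [ 1.1 -0.  -4.1] T [ 0.01 -0.    0.03] w 0.329 q7 0.30
```

```bash
python3 -m handwheel '[0,0,0,0,0,-7,0,0,0,0,0,0,-14,0,0,0,0,0,0,-21,0,0,0,0,0,0,-28,0,0,0,0,0,0,-35,0,0,0,0,0,0,-42,0,0,0,0,0,0,-49,0,0,0,0,0,0,-56,0]' >/dev/null; python3 st.py
python3 -m handwheel '[-0.5,-0.6,-2,0,0,-7,0,-0.9,-1.2,-5,0,0,-14,0,-0.9,-1.2,-8,0,0,-17.3,0,-0.9,-1.2,-8,0,0,-17.3,0,-0.9,-1.2,-8,0,0,-17.3,0,-0.9,-1.2,-8,0,0,-17.3,0]' >/dev/null; python3 st.py
```

```text
t21.55 p [ 52.14 -24.81  18.19] yaw_y -71.97 z [-0.0109 -0.0053 -0.9999] F [-0.9  0.1 -3.2] T [-0.   -0.02  0.  ] w 0.333 q7 -0.54
t22.05 p [ 51.36 -26.06  10.3 ] yaw_y -89.12 z [-0.0105 -0.0032 -0.9999] F [ 0.6  0.2 -3.5] T [-0.04 -0.09  0.02] w 0.329 q7 -0.68
```

```bash
python3 -m handwheel '[-0.1,-0.05,-1.2,0.2,-0.6,-0.4,0,-0.1,-0.05,-1.2,0.2,-0.6,-0.4,0,-0.1,-0.05,-1.2,0.2,-0.6,-0.4,0,-0.1,-0.05,-1.2,0.2,-0.6,-0.4,0]' >/dev/null; python3 st.py; python3 - <<'E'
from h import *
import cv2
o=get_obs();im=read_camera("wrist");np.save("o4.npy",o,allow_pickle=True);cv2.imwrite("pics/w4.png",im[:,:,::-1])
E
```

```text
t22.38 p [ 51.35 -26.14   9.24] yaw_y -89.48 z [ 2.e-03 -1.e-04 -1.e+00] F [-0.2 -0.7 -3.2] T [ 0.02 -0.02  0.02] w 0.331 q7 -0.66
```

View pics/w4.png

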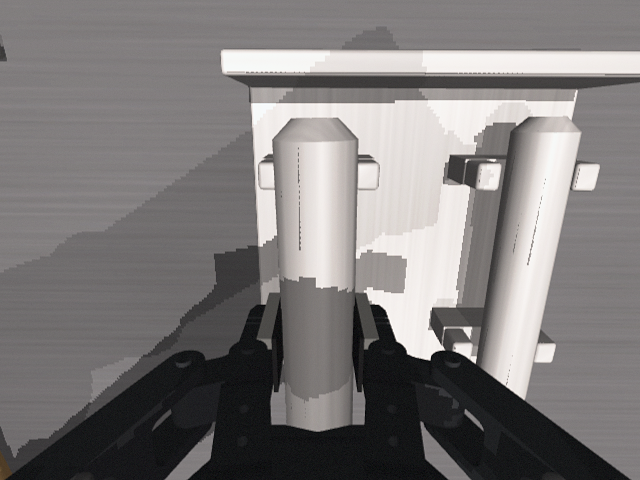

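Both pins show the chamfered end toward the end plate, at (315,125) and (545,122). The held pin (centre column 316) is over its nest (centre about 318).

```bash
python3 - <<'E'
from h import *
o=np.load("o4.npy",allow_pickle=True).item()
z=o["eef_pos"][2]+.0128
print(wunproj(o,315,118,z+.008),wunproj(o,545,117,.058),wunproj(o,318.5,172,.053),wunproj(o,316,172,z),wunproj(o,400,75,.075))
E
python3 -m handwheel '[0,0,-2,0,0.1,0,0,0,0,-4,0,0.1,0,0,0,0,-5,0,0.1,0,0,0,0,-5.3,0,0.1,0,0,0,0,-5.3,0,0.1,0,0,0,0,-5.3,0,0.1,0,0]' >/dev/null; python3 st.py
```

```text
[ 0.59337039 -0.2597518   0.11317536] [ 0.59463249 -0.36524088  0.058     ] [ 0.56781549 -0.26128782  0.053     ] [ 0.57524793 -0.26018206  0.10517536] [ 0.60999801 -0.29355885  0.075     ]
t22.93 p [ 51.39 -26.18   4.  ] yaw_y -89.49 z [ 9.e-04 -7.e-04 -1.e+00] F [-0.2 -0.1 -3. ] T [ 0.01 -0.01  0.02] w 0.328 q7 -0.61
```

```bash
python3 -m handwheel '[0,0,-0.2,0,0,0,0,0,0,-0.38,0,0,0,0,0,0,-0.38,0,0,0,0]' >/dev/null; python3 st.py
```

```text
t23.18 p [ 51.48 -26.24   3.72] yaw_y -89.49 z [ 0.0029 -0.0013 -1.    ] F [ 0.3  0.1 -0.2] T [0.03 0.07 0.05] w 0.326 q7 -0.60
```

Seated: the weight has come off the wrist. Release and lift clear.

```bash
python3 -m handwheel '[0,0,0,0,0,0,0.7,0,0,0,0,0,0,0.7,0,0,0,0,0,0,0.7,0,0,0,0,0,0,0.7,0,0,0,0,0,0,0.7]' >/dev/null; python3 st.py; python3 -m handwheel '[0,0,3,0,0,0,0.7,0,0,7,0,0,0,0.8,0,0,11,0,0,0,1,0,0,14,0,0,0,1,0,0,14,0,0,0,1,0,0,14,0,0,0,1]' >/dev/null; python3 st.py; python3 - <<'E'
from h import *
import cv2
o=get_obs();im=read_camera("wrist");np.save("o5.npy",o,allow_pickle=True);cv2.imwrite("pics/w5.png",im[:,:,::-1])
E
```

```text
t23.60 p [ 51.48 -26.24   3.73] yaw_y -89.49 z [ 0.003  -0.0014 -1.    ] F [ 0.2 -0.7  0.4] T [-0.01  0.01  0.01] w 0.700 q7 -0.60
t24.10 p [ 51.59 -26.28  17.91] yaw_y -89.48 z [ 0.0068 -0.002  -1.    ] F [ 0.8  0.4 -0.9] T [0.02 0.   0.02] w 0.997 q7 -0.75
```

View pics/w5.png

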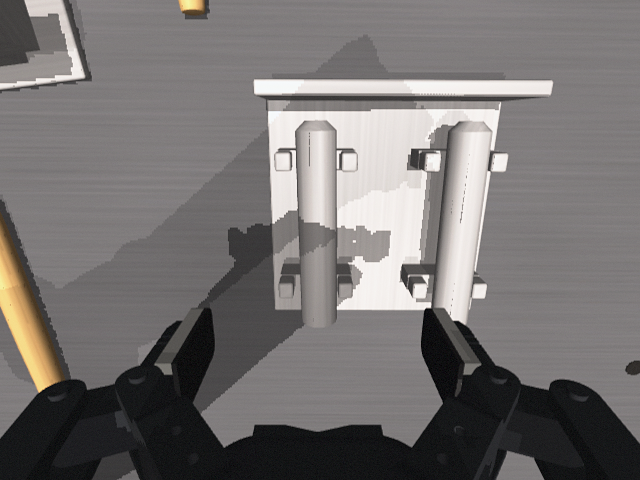

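Both pins lie centred in their saddles (tips at (316,122) and (469,123)), chamfers next to the end plate. Handing in.

```bash
python3 -m handwheel '[0,0,0,0,0,0,1,0,0,0,0,0,0,1,0,0,0,0,0,0,1]'; python3 -c "
from station import *
print(hand_in())"
```

```text
t: 24.4
eef_pos: [0.5143, -0.2617, 0.1763]
tool_rot: [0.0, 1.0, 0.005, 0.001]
contact_force: [0.2, -0.3, -0.4]
gripper_width: 0.993
the job is handed in; nothing more can be done
None
```

Both pins are racked with their chamfered ends towards the end plate, and I handed the job in at 24.4 s; no verdict was reported.

- **First pin (stock right):** I pressed its far end into the bore with about 5 N for over half a second. It stopped roughly 4 mm or more past the measured face, so I took it as the chamfered end and laid the pin unturned in nest_right.
- **Second pin (stock left):** I pressed its far end with 4 to 6.5 N. I took it as the square end, turned the pin 180° and laid it in nest_left.
- **Weak check:** the stop depths of the two pins differed by only about 2 mm, within my measuring error. A small sideways slide under pressure suggested a square end on the second pin but did not prove it. The wrist camera settled which end was which, showing both chamfers clearly.
- **Last checks:** the final wrist picture shows both pins centred in their saddles, chamfers at the end plate. The gripper was open and about 11 cm above the pins, and the wrist force was near zero. The parts of the hammer and brush in view looked undisturbed. I did not check the can again, but the arm kept well clear of it.

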